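# Kit the spares for a power-supply repair

## Robot

A 6-joint arm with a two-finger parallel gripper is mounted at the origin on a cart in front of the work surface, level with it; the furniture and walls round the work are solid. World frame = base frame: x ahead of the robot, y to its left, z up, the work surface at z = 0. Lengths are in m, angles in rad, forces in N, time in s.
With the tool pointing down it reaches from about 0.35 to 0.975 m from the base axis. Payload 4.9 kg.
Tool frame: the origin (TCP) lies between the finger pads; the fingertips stand 19 mm ahead of it and the grasp point (between the pads) is the TCP; z points along the fingers, y is the line along which they close (so a half turn about z gives the same grasp; the last joint's range is limited). The gripper opens to 85 mm and grips with 20 to 120 N. Pads are 22 mm wide; open, the fingers measure 114 mm over their backs; the gripper's body (76 mm by 85 mm) begins 54 mm behind the grasp point. The pads swing forward as they close: fully open they stand 13 mm farther back than shut.
Start: joints at [-1.314, 0.053, 1.613, -0, 1.476, -0.119], TCP at [0.229, -0.581, 0.25] pointing down, gripper open.
Joint ranges: [-3.01, 3.01], [-1.01, 2.22], [0.06, 2.58], [-1.02, 4.17], [0.09, 2.62], [-3.14, 3.14]. Speed limits (rad/s): [2.57, 2.57, 3.14, 3.14, 3.14, 3.14].

## Interface

Orientations are given as a rotation vector (axis times angle).
In Python, from station import ctrl gives the robot as it stands. The module is installed in compiled form; this text tells all that it offers.
- The arm moves only by the tool servo_tool, never from a script. Its argument "increments" is a list that holds one entry, the list of rows, each a list of 5 numbers: the finger opening in cm, from 0 to 8.54, then the shift along the tool's x, y, z in cm, then the turn about the tool's z in degrees. A call has 1 to 5 rows; each row is the pose to reach, as a shift and turn from the pose commanded when the call began, along the tool's axes at that moment; what a row does not reach only later rows make up. A row lasts 1/10 s, in which the tool goes at most 50 mm and 8.59 degrees, less where a joint would pass 70% of its speed; a pose out of reach is approached as far as the arm can. A call with a gripper value outside its range is refused whole. The fingers move at their own pace and stop on an object; "newtons" is the grip in N (left out, the last holds). Time passes only in rows, so rows that repeat a pose let the fingers close. It gives the time, the measured TCP pose, the force, the opening and the grip force at its end, in the units of the state.
- ctrl.get_obs(): the state, without advancing time (a new reading comes with each control period).
- ctrl.get_image(name): name is "scene" or "top" or "wrist"; returns a dict with "img" (400x640x3 uint8, red, green, blue), "fx", "fy", "cx", "cy" (pixels), "rvec" (rotation vector, rad) and "tvec" (3), from world to camera coordinates, as OpenCV has them; the wrist camera has in their place "mount" (4x4, takes a point from camera to tool coordinates, whose origin is the TCP and whose axes are the flange's). Camera axes: x right, y down, z forward; pixel columns grow to the right and rows downward; lengths in m; the calibration is good to about 2 mm. A picture is of the moment at which its call begins: read the wrist's pose just before it. There is no depth.
- ctrl.finish_job(): hands the job in; it is judged then, once.
The state is a dict: "t": time; "q": joint angles; "dq": joint speeds; "effort": joint torques, N m; "tool_pos": TCP position; "tool_rot": TCP orientation; "contact_force": force on the tool from outside, world axes, zero at the start; "wrist_torque": the same for the moment, N m; "opening": finger opening in m; "grip_force": force on a finger pad.
Only numpy, scipy, OpenCV 4.12 (cv2) and the standard library are available. Lean on these libraries where they do the work, as an engineer would, in place of code of your own. Each camera call takes 0.05 s, during which the arm holds its last target. There are 200 camera calls.

## Task

Gather the spares for the power-supply repair into the kit tray: set the transformer, the finned heat sink, the large standing capacitor and the relay down on the floor of the pocket that matches each one's outline (largest pocket, middle oblong, round, and smallest oblong), upright and centred well enough to sit inside it, with heat sink and relay lined up along their pockets either way round. Do not drop them, and leave the small lying capacitor and the terminal block where they are.

Things in the scene. Friction and masses are not known exactly. Their poses are not given: they have to be found in the camera images.
- insert_transformer: grey plastic insert 82 x 82 x 12 mm, fixed in the kit tray on its 3 mm floor. Origin: centre of its underside, below the pocket's middle; z up. Pocket 9 mm deep (floor at z = 3 mm), the largest one, nearly square: 60 mm along x, 64 mm along y. The tray is dark steel, 178 mm square, rim 14 mm high; its four inserts lie two by two, 84 mm apart, parallel to it, in varying order
- insert_heatsink: grey plastic insert 82 x 82 x 12 mm, fixed in the kit tray on its 3 mm floor. Origin: centre of its underside, below the pocket's middle; z up. Pocket 9 mm deep (floor at z = 3 mm), a middle-sized oblong: 44 mm along x, 60 mm along y
- insert_capacitor: grey plastic insert 82 x 82 x 12 mm, fixed in the kit tray on its 3 mm floor. Origin: centre of its underside, below the pocket's middle; z up. Pocket 9 mm deep (floor at z = 3 mm), the only round one: 40 mm in diameter
- insert_relay: grey plastic insert 82 x 82 x 12 mm, fixed in the kit tray on its 3 mm floor. Origin: centre of its underside, below the pocket's middle; z up. Pocket 9 mm deep (floor at z = 3 mm), the smallest oblong: 28 mm along x, 44 mm along y
- transformer: small mains transformer, a squarish grey steel block with a coil showing, 44 (x) x 48 (y) x 40 (z) mm, 0.28 kg. Origin at the centre of its underside, z up. Its two faces at y = +-24 mm are flat over the full height for x = -14 to 16 mm and good to grip.
- heatsink: finned dark heat sink with a transistor screwed on its flat back, 27 (x) x 42 (y) x 35 (z) mm, 0.06 kg, standing with its fins upright. Origin at the centre of its underside, z up. A solid plate 42 mm wide lies at x = -8 to -2 mm, the fins run from it to x = +14 mm (outermost at y = +-20 mm), the transistor sticks out at the -x side. Grip it by the plate's edges at y = +-21 mm
- big_capacitor: large dark blue capacitor standing upright, a cylinder 25 mm in diameter and 42 mm tall, 0.035 kg. Origin at the centre of its underside, z up
- relay: spare relay, a plain upright blue plastic block 13 (x) x 29 (y) x 26 (z) mm, 0.02 kg. Origin at the centre of its underside, z up
- small_capacitor: look-alike that does not belong in the tray: small black capacitor lying on its side, 18 mm in diameter, 28 mm long along its y axis, 0.02 kg. Origin on the bench below its middle
- terminal_block: look-alike that does not belong in the tray: green screw terminal block, a long low bar 16 (x) x 46 (y) x 16 (z) mm, 0.02 kg. Origin at the centre of its underside
There are look-alikes about, which are no part of the job. What is shaped like the transformer but black or green is not meant.

How it is judged:
At the end, for the whole second after the job is handed in: The four spares stand upright (0.15 rad) on the floor (3 mm) of their own pockets, within 14 mm of its middle, heat sink and relay along the pocket's long side (0.35 rad, either way round), released and at rest; small capacitor and terminal block within 20 mm of their starts (horizontal distance between transformer and insert_transformer below 0.014 m and z of transformer in the frame of insert_transformer below 0.006 m and angle between each of transformer, heatsink, big_capacitor, relay's own z axis and vertical below 0.15 rad and linear speed of each of transformer, heatsink, big_capacitor, relay below 0.02 m/s and contact force between the fingers and transformer below 0.05 N and horizontal distance between heatsink and insert_heatsink below 0.014 m and z of heatsink in the frame of insert_heatsink below 0.006 m and contact force between the fingers and heatsink below 0.05 N and angle between the y axis of heatsink and the y axis of insert_heatsink, either way round below 0.35 rad and horizontal distance between big_capacitor and insert_capacitor below 0.014 m and z of big_capacitor in the frame of insert_capacitor below 0.006 m and contact force between the fingers and big_capacitor below 0.05 N and horizontal distance between relay and insert_relay below 0.014 m and z of relay in the frame of insert_relay below 0.006 m and contact force between the fingers and relay below 0.05 N and angle between the y axis of relay and the y axis of insert_relay, either way round below 0.35 rad and distance of each of small_capacitor, terminal_block from where it was at the start of the episode below 0.02 m); the robot touches nothing.
It fails at once if a part is dropped (falls free of the fingers faster than 0.6 m/s, about a 2 cm drop) ((contact force between the fingers and transformer below 0.05 N and linear speed of transformer above 0.6 m/s) or (contact force between the fingers and heatsink below 0.05 N and linear speed of heatsink above 0.6 m/s) or (contact force between the fingers and big_capacitor below 0.05 N and linear speed of big_capacitor above 0.6 m/s) or (contact force between the fingers and relay below 0.05 N and linear speed of relay above 0.6 m/s)).
It also fails if it takes over 101 s, if anything falls off the work surface, if the arm or the gripper's body presses on something with over 40 N, if the wrist force passes 120 N, or if a joint passes its speed limit or range.

## Working session

There is one attempt and no reset: what is moved stays moved. The work goes in short steps, Python scripts to look and compute and a tool call to move; the robot and the scene stay as the last step left them, time stands still between calls to the robot, and variables do not carry over. Pictures are saved under pics/ and viewed, at most 14 in all, crops included, and the job is handed in when it is done.

Besides the shell and the picture viewer there is one more tool, called after "Emit:" by a JSON object that holds its "method" and its "body". servo_tool: Moves the arm, as the interface text tells. Its arguments: {"type":"object","properties":{"increments":{"type":"array"},"newtons":{"type":"number"}},"required":["increments"]}

```bash
mkdir -p pics; python3 - <<'E'
from station import ctrl
import cv2
o=ctrl.get_obs();print(o['t'],o['tool_pos'],o['tool_rot'],o['opening'])
for n in("top","scene"):
    d=ctrl.get_image(n);cv2.imwrite(f"pics/{n}0.png",cv2.cvtColor(d['img'],cv2.COLOR_RGB2BGR))
    print(n,{k:d[k] for k in d if k!='img'})
E
```

```text
0.0 [ 0.22924225 -0.58081865  0.24907322] [-3.08429594e+00 -5.86485675e-01  2.10901443e-04] 0.08550328850844237
top {'fx': 477.4280421412427, 'fy': 477.4280421412427, 'cx': 316.14396498592873, 'cy': 200.29096402779956, 'rvec': array([ 2.17700432, -2.20257147,  0.08663443]), 'tvec': array([-0.05422428,  0.52509711,  1.18966984])}
scene {'fx': 465.5576851277857, 'fy': 465.5576851277857, 'cx': 311.37212415844664, 'cy': 201.2550215034319, 'rvec': array([ 1.7819392 , -1.06998091,  0.63874918]), 'tvec': array([-0.30008598,  0.2534737 ,  0.84227213])}
```

View pics/top0.png

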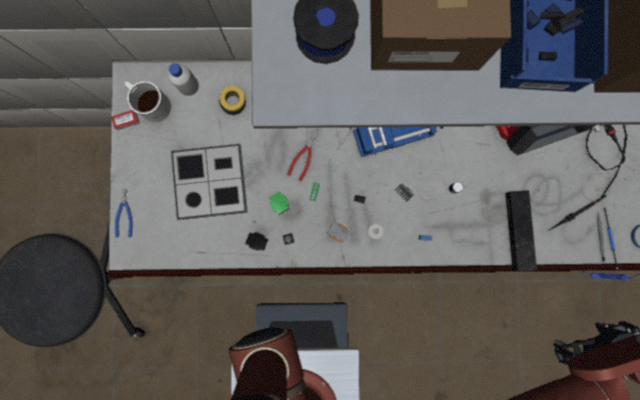

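View pics/scene0.png

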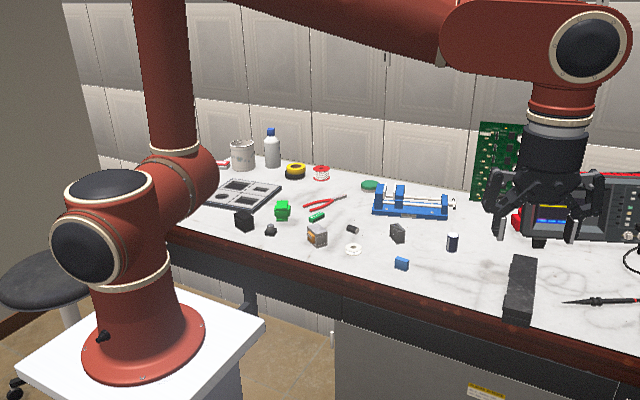

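The top view shows the tray at about (208,181), transformer (338,232), heat sink (404,191), big capacitor (456,187), relay (425,237), small capacitor (360,198), terminal block (314,191), and black and green look-alikes at (257,241) and (279,203). The scene view agrees. I'll enlarge it next.

```bash
cat >h.py <<'E'
import numpy as np,cv2
from station import ctrl
C={'top':(477.428,316.144,200.291,[2.17700432,-2.20257147,0.08663443],[-0.05422428,0.52509711,1.18966984]),
'scene':(465.5577,311.3721,201.255,[1.7819392,-1.06998091,0.63874918],[-0.30008598,0.2534737,0.84227213])}
def bp(n,u,v,z):
    f,cx,cy,r,t=C[n];R=cv2.Rodrigues(np.array(r))[0];c=-R.T@np.array(t)
    d=R.T@np.array([(u-cx)/f,(v-cy)/f,1]);return (c+d*(z-c[2])/d[2])[:2]
def proj(n,p):
    f,cx,cy,r,t=C[n];q=cv2.Rodrigues(np.array(r))[0]@np.array(p)+t;return cx+f*q[0]/q[2],cy+f*q[1]/q[2]
def crop(im,x,y,w,h,s,name):
    c=cv2.resize(im[y:y+h,x:x+w],None,fx=s,fy=s,interpolation=cv2.INTER_CUBIC)
    cv2.imwrite(name,c)
E
python3 - <<'E'
from h import *
im=cv2.imread('pics/top0.png')
a=cv2.resize(im[135:260,165:255],None,fx=6,fy=6,interpolation=cv2.INTER_CUBIC)[:600]
crop(im,165,140,100,88,6,'pics/c1.png')
crop(im,300,170,160,75,5,'pics/c2.png')
for n,u,v,z in [('tray',208,181,.015),('trafo',338,232,.04),('hs',404,191,.035),('cap',456,187,.042),('relay',425,237,.026)]: print(n,bp('top',u,v,z))
f,cx,cy,r,t=C['top'];R=cv2.Rodrigues(np.array(r))[0];print(-R.T@np.array(t))
E
```

```text
tray [0.57695727 0.21383487]
trafo [ 0.44362402 -0.11331977]
hs [ 0.54409959 -0.28047425]
cap [ 0.55203678 -0.40920189]
relay [ 0.42856155 -0.33206397]
[ 0.43960252 -0.04925259  1.22405285]
```

View pics/c1.png

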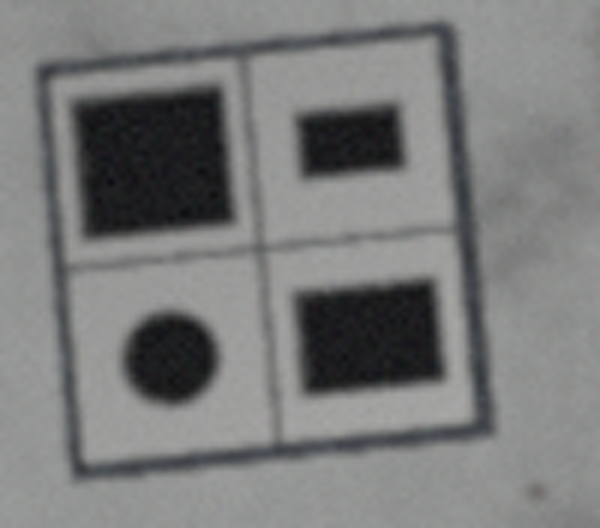

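View pics/c2.png

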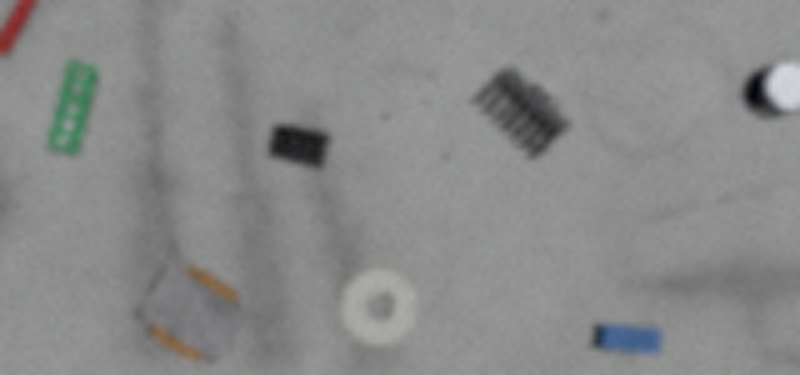

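The tray pockets are: transformer upper left, relay upper right, round lower left, heat sink lower right. I'll move above the right-hand group for a close wrist view.

Emit:
{"method": "servo_tool", "body": {"increments": [[[8.5,7,-2.6,-1,0],[8.5,14,-5.2,-2,0],[8.5,20,-8,-3,0],[8.5,24,-10,-3,0],[8.5,24,-10,-3,0]]], "newtons": 40}}

```text
t: 0.6
tool_pos: [0.4086, -0.4071, 0.2791]
tool_rot: [-3.086, -0.586, 0.0]
contact_force: [-0.4, -0.9, -0.1]
opening: 0.0848
grip_force: 0.0
```

Emit:
{"method": "servo_tool", "body": {"increments": [[[8.5,4,-1,-1,7],[8.5,7,-2,-2,15],[8.5,9,-3,-2,21.5],[8.5,9,-3,-2,21.5],[8.5,9,-3,-2,21.5]]]}}

```text
t: 1.1
tool_pos: [0.4802, -0.3476, 0.2986]
tool_rot: [-3.141, -0.005, 0.002]
contact_force: [-1.0, -1.0, 0.2]
opening: 0.0851
grip_force: 0.0
```

```bash
cat >>h.py <<'E'
def wrist(name,s=1):
    o=ctrl.get_obs();d=ctrl.get_image('wrist');im=cv2.cvtColor(d['img'],cv2.COLOR_RGB2BGR);cv2.imwrite(name,im)
    np.savez(name+'.npz',p=o['tool_pos'],r=o['tool_rot'],m=d['mount'],k=[d['fx'],d['fy'],d['cx'],d['cy']])
    print(o['t'],o['tool_pos'],o['tool_rot'],'yaw',yaw(o['tool_rot']),d['mount'].round(3).tolist(),d['fx']);return im
def yaw(r):
    x=cv2.Rodrigues(np.array(r))[0][:,0];return np.degrees(np.arctan2(x[1],x[0]))
def wp(name,u,v,z):
    e=np.load(name+'.npz');T=np.eye(4);T[:3,:3]=cv2.Rodrigues(e['r'])[0];T[:3,3]=e['p'];T=T@e['m']
    fx,fy,cx,cy=e['k'];d=T[:3,:3]@np.array([(u-cx)/fx,(v-cy)/fy,1]);c=T[:3,3];return (c+d*(z-c[2])/d[2])[:2]
def inc(cur,tgt):
    # cur/tgt: x,y,z (m), yaw deg -> cm/deg tool increments
    a=np.radians(cur[3]);d=np.array(tgt[:3])-cur[:3]
    return (100*np.array([d[0]*np.cos(a)+d[1]*np.sin(a),d[0]*np.sin(a)-d[1]*np.cos(a),-d[2]])).round(2),round(cur[3]-tgt[3],1)
E
python3 -c "
from h import *
wrist('pics/w1.png')
t=[bp('top',165+u/6,140+v/6,.017) for u,v in[(38,66),(450,24),(493,433),(77,475)]];t=np.array(t);print(t,t.mean(0))
for n,u,v in[('T',155,163),('R',350,140),('C',171,358),('H',370,336)]:print(n,bp('top',165+u/6,140+v/6,.012))
"
```

```text
1.1 [ 0.48019806 -0.34761949  0.29856339] [-3.14117983e+00 -4.66298131e-03  1.92048592e-03] yaw 0.17012176719856778 [[0.0, -0.95, -0.312, 0.081], [1.0, -0.0, 0.0, -0.001], [-0.0, -0.312, 0.95, -0.124], [0.0, 0.0, 0.0, 1.0]] 303.75422512413036
[[0.65457479 0.30689847]
 [0.67078322 0.13225295]
 [0.4964488  0.11430123]
 [0.48080862 0.28893717]] [0.57565386 0.21059746]
T [0.61327526 0.25835121]
R [0.62224841 0.1755665 ]
C [0.53003484 0.25105767]
H [0.53842659 0.16696465]
```

View pics/w1.png

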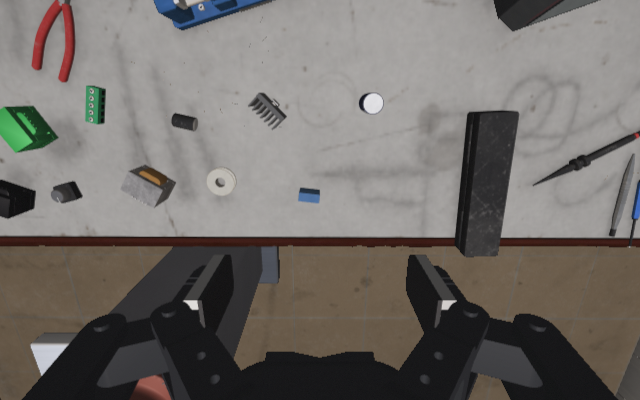

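The wrist view shows the relay (309,195), capacitor (371,103), heat sink (268,110), transformer (150,186), small capacitor (184,121) and terminal block (95,104). I'll enlarge it for orientations.

```bash
python3 - <<'E'
from h import *
im=cv2.imread('pics/w1.png')
a=[cv2.resize(im[y:y+60,x:x+80],(400,300),interpolation=cv2.INTER_CUBIC) for x,y in[(110,155),(230,80),(330,75),(270,165)]]
cv2.imwrite('pics/w1c.png',np.vstack([np.hstack(a[:2]),np.hstack(a[2:])]))
E
```

```text
(no output)
```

View pics/w1c.png

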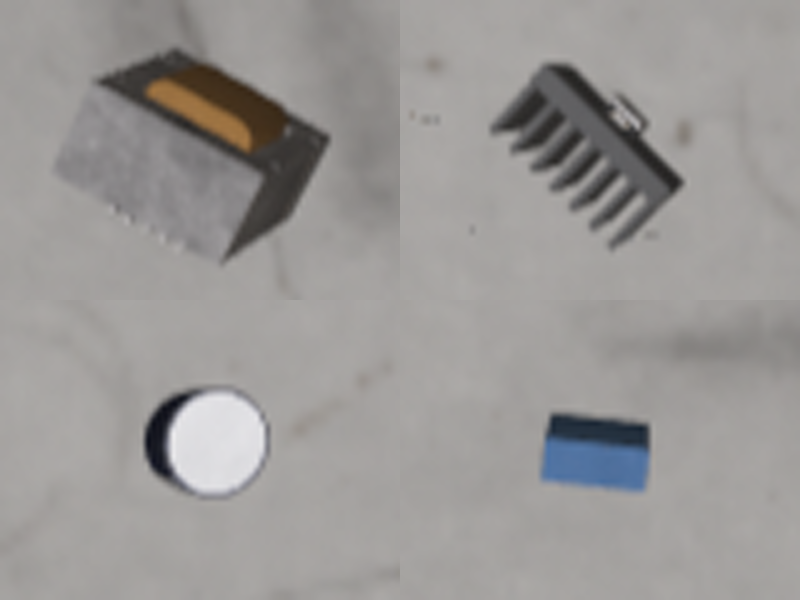

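```bash
python3 - <<'E'
from h import *
def W(x,y,pts,z): return np.array([wp('pics/w1.png',x+u/5,y+v/5,z) for u,v in pts])
def T(u,v,z): return bp('top',300+u/5,170+v/5,z)
ang=lambda d:np.degrees(np.arctan2(d[1],d[0]))
t=W(110,155,[(98,82),(265,172),(222,263),(53,172)],.04);print('T',t.mean(0),[ (np.linalg.norm(t[i]-t[i-1]).round(4),ang(t[i]-t[i-1]).round(1)) for i in range(4)],T(190,312,.04))
h=W(230,80,[(140,72),(270,190),(205,132),(92,130),(213,248)],.035);print('H',h[2],ang(h[1]-h[0]),ang(h[4]-h[3]),np.linalg.norm(h[1]-h[0]),np.linalg.norm(h[4]-h[3]),T(532,108,.035))
print('C',W(330,75,[(217,142)],.042),T(787,87,.042))
r=W(270,165,[(145,145),(248,152),(243,191),(141,182)],.026);print('R',r.mean(0),[ (np.linalg.norm(r[i]-r[i-1]).round(4),ang(r[i]-r[i-1]).round(1)) for i in range(4)],T(632,339,.026))
E
```

```text
T [ 0.4441641 -0.1137922] [(np.float64(0.0294), np.float64(-34.2)), (np.float64(0.0461), np.float64(-121.6)), (np.float64(0.0299), np.float64(148.6)), (np.float64(0.0475), np.float64(57.7))] [ 0.44263609 -0.11330476]
H [ 0.54950095 -0.28760979] -132.1125518032709 -134.91738663930923 0.04110895192720381 0.039966579978794624 [ 0.54252422 -0.28645536]
C [[ 0.55352348 -0.41143487]] [ 0.55099643 -0.41266799]
R [ 0.42779662 -0.33265597] [(np.float64(0.0108), np.float64(-6.9)), (np.float64(0.0283), np.float64(-93.9)), (np.float64(0.0114), np.float64(173.2)), (np.float64(0.0283), np.float64(84.8))] [ 0.42652032 -0.33552383]
```

Emit:
{"method": "servo_tool", "body": {"increments": [[[6,-1.5,-0.4,3,-8.5],[6,-3,-0.8,6,-17],[6,-4.5,-1.2,9,-25.5],[6,-5.3,-1.4,12,-34],[6,-5.3,-1.4,12,-42.5]]]}}

```text
t: 1.65
tool_pos: [0.4231, -0.3322, 0.173]
tool_rot: [-2.916, -1.142, 0.007]
contact_force: [-0.2, 0.8, 0.3]
opening: 0.06
grip_force: 0.0
```

Emit:
{"method": "servo_tool", "body": {"increments": [[[6,0,0,1,-8.5],[6,0,0,2,-17],[6,0,0,4,-25.5],[6,0,0,6,-34],[6,0,0,6,-42.3]]]}}

```text
t: 2.15
tool_pos: [0.4245, -0.3331, 0.1153]
tool_rot: [-2.309, -2.12, 0.001]
contact_force: [-0.4, 0.1, 0.0]
opening: 0.0601
grip_force: 0.0
```

Emit:
{"method": "servo_tool", "body": {"increments": [[[4,0,0,0,0]]]}}

```text
t: 2.25
tool_pos: [0.4259, -0.3343, 0.118]
tool_rot: [-2.319, -2.116, 0.0]
contact_force: [0.6, 0.2, -1.2]
opening: 0.0467
grip_force: 0.0
```

```bash
python3 -c "
from h import *
im=wrist('pics/w2.png')
o=ctrl.get_obs();print(inc([*o['tool_pos'],yaw(o['tool_rot'])],[.4275,-.3335,.031,85]),o['opening'])
"
```

```text
2.25 [ 0.42590202 -0.33427945  0.1179892 ] [-2.31911022e+00 -2.11579578e+00  4.86141928e-04] yaw 84.75024924330253 [[0.0, -0.95, -0.313, 0.081], [1.0, -0.0, 0.0, 0.0], [-0.0, -0.313, 0.95, -0.124], [0.0, 0.0, 0.0, 1.0]] 303.75422512413036
(array([0.12, 0.09, 8.79]), np.float64(-0.4)) 0.04032826268392764
```

View pics/w2.png

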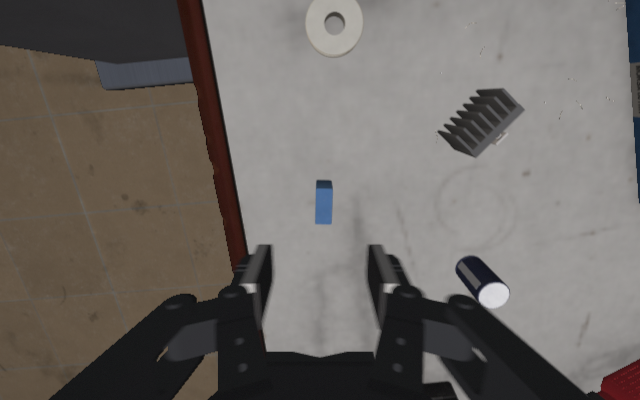

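Wrist view: relay at (324,207), nearly centred between the fingers and aligned. I'll grasp it.

Emit:
{"method": "servo_tool", "body": {"increments": [[[4,0.1,0.15,4,-0.3],[4,0.1,0.15,7,-0.3],[4,0.1,0.15,8.7,-0.3],[4,0.1,0.15,8.7,-0.3],[0,0.1,0.15,8.7,-0.3]]], "newtons": 30}}

```text
t: 2.8
tool_pos: [0.4291, -0.3338, 0.0331]
tool_rot: [2.315, 2.122, -0.0]
contact_force: [0.2, -0.5, 0.5]
opening: 0.0264
grip_force: 0.0
```

Emit:
{"method": "servo_tool", "body": {"increments": [[[0,0,0,0,0],[0,0,0,0,0],[0,0,0,0,0],[0,0,0,-2,0],[0,0,0,-5,0]]]}}

```text
t: 3.3
tool_pos: [0.4277, -0.3317, 0.081]
tool_rot: [-2.311, -2.122, 0.0]
contact_force: [-0.0, -0.8, 0.3]
opening: 0.0116
grip_force: 32.1
```

Emit:
{"method": "servo_tool", "body": {"increments": [[[0,0,0,-4,0],[0,0,0,-7,0],[0,0,0,-7,0]]]}}

```text
t: 3.6
tool_pos: [0.4315, -0.3354, 0.1587]
tool_rot: [2.306, 2.117, 0.001]
contact_force: [-0.8, -0.2, 0.5]
opening: 0.0115
grip_force: 32.1
```

```bash
python3 -c "
from h import *
o=ctrl.get_obs();print(inc([*o['tool_pos'],yaw(o['tool_rot'])],[.6214,.1739,.15,95.3]),inc([*o['tool_pos'],yaw(o['tool_rot'])],[.53,.13,.25,95.3]),o['opening'],o['grip_force'],o['tool_pos'],yaw(o['tool_rot']),o['q'])
"
```

```text
(array([52.36, 14.6 ,  0.87]), np.float64(-10.2)) (array([47.21,  5.86, -9.13]), np.float64(-10.2)) 0.011483286914168505 32.13826060295105 [ 0.43146621 -0.33544504  0.15872759] 85.12690943332632 [-7.97086171e-01 -6.67497233e-02  1.88864355e+00  1.22067215e-04
  1.30855435e+00 -7.12096302e-01]
```

Emit:
{"method": "servo_tool", "body": {"increments": [[[0,4,0.9,-2,-2],[0,8.5,2,-4,-4],[0,13,3,-6,-6],[0,17.5,4,-8,-8],[0,22,5,-9,-10.2]]]}}

```text
t: 4.1
tool_pos: [0.498, -0.1165, 0.2438]
tool_rot: [2.113, 2.322, 0.001]
contact_force: [1.1, 0.4, -0.2]
opening: 0.0112
grip_force: 32.1
```

Emit:
{"method": "servo_tool", "body": {"increments": [[[0,4.5,1,0,0],[0,9,2,0,0],[0,13.5,3,0,0],[0,18,4,0,0],[0,22.5,4,0,0]]]}}

```text
t: 4.6
tool_pos: [0.5162, 0.1117, 0.2415]
tool_rot: [-2.115, -2.322, 0.001]
contact_force: [0.0, 0.5, -0.1]
opening: 0.0118
grip_force: 32.1
```

Emit:
{"method": "servo_tool", "body": {"increments": [[[0,4.5,1,0,0],[0,7,1,0,0],[0,7,1,0,0],[0,7,1,0,0]]]}}

```text
t: 5.0
tool_pos: [0.5193, 0.1804, 0.2414]
tool_rot: [-2.114, -2.323, 0.002]
contact_force: [-0.8, -0.4, 0.1]
opening: 0.0115
grip_force: 32.1
```

```bash
cat >>h.py <<'E'
def pose(n=4):
    L=[]
    for i in range(n):
        o=ctrl.get_obs();L.append([*o['tool_pos'],yaw(o['tool_rot'])]);ctrl.get_image('top')
    L=np.array(L);print('t',o['t'],'pose',L.mean(0).round(4),'std',L.std(0).round(4),'open',round(o['opening'],4),'grip',o['grip_force']);return L.mean(0)
E
python3 -c "
from h import *
p=pose()
wrist('pics/w3.png')
"
```

```text
t 5.15 pose [ 0.5196  0.1797  0.2417 95.3106] std [0.0002 0.0005 0.0002 0.0586] open 0.0116 grip 32.13732361793518
5.2 [0.51987749 0.17915727 0.24206898] [-2.11771123e+00 -2.32051239e+00  5.56408951e-04] yaw 95.23253365313538 [[0.0, -0.95, -0.313, 0.081], [1.0, -0.0, 0.0, 0.0], [-0.0, -0.313, 0.95, -0.124], [0.0, 0.0, 0.0, 1.0]] 303.75422512413036
```

View pics/w3.png

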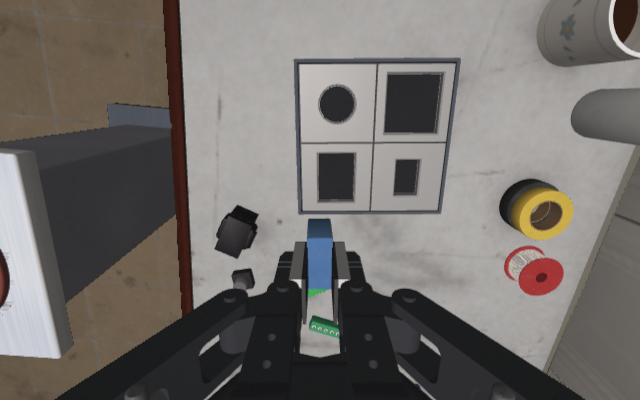

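```bash
python3 -c "
from h import *
w=lambda u,v,z:wp('pics/w3.png',u,v,z)
t=np.array([w(u,v,.016) for u,v in[(295,59),(459,59),(440,212),(299,213)]]);print(t.mean(0),t,w(373,142,.015))
for n,u,v in[('R',406.5,177),('C',337,104),('H',336.5,177.5),('T',413,102.5)]:print(n,w(u,v,.013))
R=np.array([.6214,.1739,.1])
print(inc([.5196,.1797,.2417,95.3],[.6214,.1739,.05,95.3]))
"
```

```text
[0.57839294 0.21677636] [[0.48379637 0.29521995]
 [0.65615059 0.31101793]
 [0.67337429 0.13902886]
 [0.50025051 0.12183869]] [0.57869389 0.21637649]
R [0.62512909 0.17851511]
C [0.5330743  0.25406271]
H [0.54169234 0.1702492 ]
T [0.61690804 0.26334522]
(array([-1.52, 10.08, 19.17]), 0.0)
```

Emit:
{"method": "servo_tool", "body": {"increments": [[[0,-0.4,3.4,2,0],[0,-0.8,6.8,5,0],[0,-1.3,10.2,9,0],[0,-1.3,10.2,13,0],[0,-1.3,10.2,16,0]]]}}

```text
t: 5.75
tool_pos: [0.6224, 0.1753, 0.0789]
tool_rot: [-2.117, -2.319, 0.004]
contact_force: [-1.2, -0.2, -0.7]
opening: 0.0114
grip_force: 32.1
```

Emit:
{"method": "servo_tool", "body": {"increments": [[[0,0,0,0.5,0],[0,0,0,1.5,0],[0,0,0,2.5,0],[0,0,0,3.3,0],[0,0,0,3.3,0]]]}}

```text
t: 6.25
tool_pos: [0.6223, 0.1768, 0.049]
tool_rot: [-2.116, -2.322, 0.001]
contact_force: [-0.7, -0.3, -1.0]
opening: 0.0115
grip_force: 32.1
```

```bash
python3 -c "
from h import *
pose(3)
"
```

```text
t 6.35 pose [6.22600e-01 1.76900e-01 4.95000e-02 9.53363e+01] std [0.0003 0.0001 0.0004 0.0012] open 0.0117 grip 32.13547468185425
```

```bash
python3 -c "
from h import *
im=wrist('pics/w4.png')
crop(im,200,100,240,180,3,'pics/w4c.png')
"
```

```text
6.4 [0.62314889 0.17699535 0.05026961] [2.11489692e+00 2.32175748e+00 1.95977386e-03] yaw 95.33900955971517 [[0.0, -0.95, -0.313, 0.081], [1.0, -0.0, 0.0, 0.0], [-0.0, -0.313, 0.95, -0.124], [0.0, 0.0, 0.0, 1.0]] 303.75422512413036
```

View pics/w4c.png

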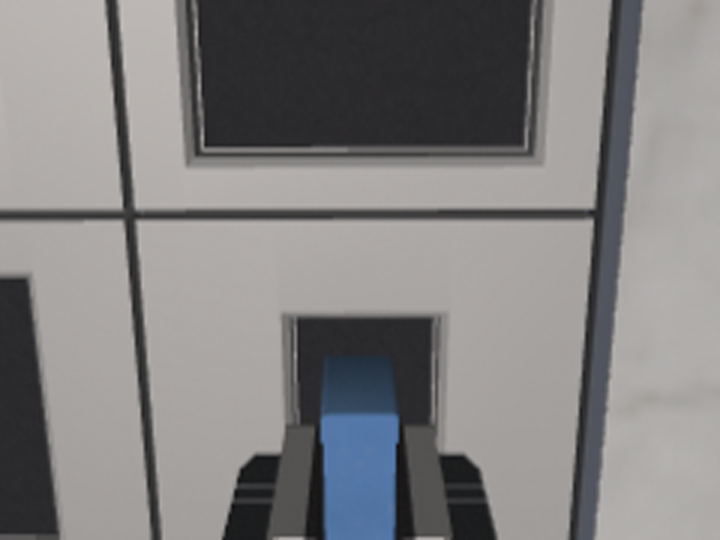

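Crop: the relay (359) is centred on its pocket (283–445), with even clearance at the front. I'll lower and release.

Emit:
{"method": "servo_tool", "body": {"increments": [[[0,0,0,0.5,0],[0,0,0,0.9,0],[0,0,0,1.15,0],[0,0,0,1.15,0],[0,0,0,1.15,0]]]}}

```text
t: 6.95
tool_pos: [0.6228, 0.1769, 0.0401]
tool_rot: [-2.115, -2.322, 0.001]
contact_force: [-7.2, -0.8, 13.5]
opening: 0.0118
grip_force: 33.9
```

Emit:
{"method": "servo_tool", "body": {"increments": [[[3.5,0,0,0,0],[3.5,0,0,0,0],[3.5,0,0,0,0],[3.5,0,0,-1,0],[3.5,0,0,-4,0]]]}}

```text
t: 7.45
tool_pos: [0.6197, 0.1763, 0.0744]
tool_rot: [-2.112, -2.319, 0.01]
contact_force: [0.4, -1.0, -1.3]
opening: 0.0351
grip_force: 0.0
```

Emit:
{"method": "servo_tool", "body": {"increments": [[[3.5,0,0,-4,0],[4.5,0,0,-8,0],[4.5,0,0,-12,0],[4.5,0,0,-12,0],[4.5,0,0,-12,0]]]}}

```text
t: 7.95
tool_pos: [0.6234, 0.177, 0.2001]
tool_rot: [2.114, 2.321, 0.005]
contact_force: [-0.3, 0.9, -0.6]
opening: 0.0448
grip_force: 0.0
```

```bash
python3 -c "
from h import *
p=pose(3)
print(inc(p,[.5525,-.4118,.18,95.3]))
"
```

```text
t 8.05 pose [ 0.6225  0.1768  0.1981 95.3311] std [0.0007 0.0001 0.0015 0.0006] open 0.0452 grip 0.0
(array([-57.95, -12.44,   1.81]), np.float64(0.0))
```

Emit:
{"method": "servo_tool", "body": {"increments": [[[5,-4.8,-1,0,0],[5,-9.6,-2,0,0],[5,-14.4,-3,0,0],[5,-19.2,-4,0,0],[5,-24,-5,0,0]]]}}

```text
t: 8.6
tool_pos: [0.5936, -0.0683, 0.1956]
tool_rot: [-2.113, -2.321, 0.003]
contact_force: [1.1, -0.5, 0.3]
opening: 0.0499
grip_force: 0.0
```

Emit:
{"method": "servo_tool", "body": {"increments": [[[5,-4.8,-1,0,0],[5,-9.6,-2,0,0],[5,-14.4,-3,0,0],[5,-19.2,-4,0,0],[5,-24,-5,0,0]]]}}

```text
t: 9.1
tool_pos: [0.5662, -0.3118, 0.1955]
tool_rot: [-2.113, -2.32, 0.0]
contact_force: [0.8, 0.1, -0.2]
opening: 0.0502
grip_force: 0.0
```

Emit:
{"method": "servo_tool", "body": {"increments": [[[5,-4.5,-1,1,0],[5,-8,-2,3,0],[5,-10,-2.4,7,0],[5,-10,-2.4,7,0],[5,-10,-2.4,7,0]]]}}

```text
t: 9.6
tool_pos: [0.5516, -0.4111, 0.1245]
tool_rot: [-2.113, -2.317, -0.001]
contact_force: [0.2, -0.4, 0.2]
opening: 0.05
grip_force: 0.0
```

```bash
python3 -c "
from h import *
p=pose(3)
print(inc(p,[.5525,-.4118,.034,95.3]))
im=wrist('pics/w5.png')
g=cv2.HoughCircles(cv2.cvtColor(im,cv2.COLOR_BGR2GRAY)[:300],cv2.HOUGH_GRADIENT,1,30,param1=120,param2=22,minRadius=12,maxRadius=40)
for c in (g[0] if g is not None else []):print(c,wp('pics/w5.png',c[0],c[1],.042))
"
```

```text
t 9.7 pose [ 0.5527 -0.4114  0.1267 95.3356] std [0.0009 0.0002 0.0017 0.0423] open 0.0493 grip 0.0
(array([-0.04, -0.03,  9.27]), np.float64(0.0))
9.75 [ 0.55412875 -0.41174135  0.12960737] [2.11253477e+00 2.32188027e+00 3.13465616e-04] yaw 95.40568092203407 [[0.0, -0.95, -0.313, 0.081], [1.0, -0.0, 0.0, 0.0], [-0.0, -0.313, 0.95, -0.124], [0.0, 0.0, 0.0, 1.0]] 303.75422512413036
[308.5  22.5  19.1] [ 0.53629791 -0.28854742]
[317.5 209.5  14.5] [ 0.55318136 -0.41055092]
[333.5   2.5  23.6] [ 0.55046578 -0.27644204]
```

View pics/w5.png

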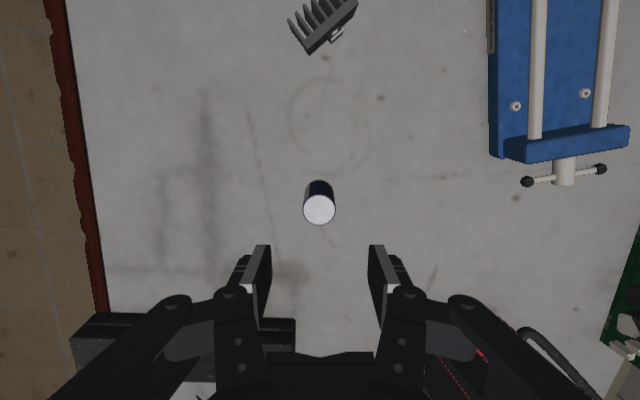

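Capacitor top at (319,209), centred between the fingers. I'll grasp it.

Emit:
{"method": "servo_tool", "body": {"increments": [[[5,0,0,4,0],[5,0,0,7.5,0],[5,0,0,9.5,0],[5,0,0,9.5,0],[0,0,0,9.5,0]]]}}

```text
t: 10.3
tool_pos: [0.554, -0.4122, 0.0344]
tool_rot: [2.113, 2.322, 0.0]
contact_force: [0.2, -0.5, 0.1]
opening: 0.0367
grip_force: 0.0
```

Emit:
{"method": "servo_tool", "body": {"increments": [[[0,0,0,0,0],[0,0,0,0,0],[0,0,0,0,0],[0,0,0,0,0],[0,0,0,-2,0]]]}}

```text
t: 10.8
tool_pos: [0.5517, -0.4111, 0.0509]
tool_rot: [-2.113, -2.319, 0.0]
contact_force: [-0.5, -0.5, -1.6]
opening: 0.0238
grip_force: 31.9
```

```bash
python3 -c "
from h import *
p=pose(4)
print(inc(p,[.5313,.2522,.15,95.3]))
"
```

```text
t 10.95 pose [ 5.53500e-01 -4.12700e-01  5.45000e-02  9.53316e+01] std [0.0011 0.001  0.0021 0.0017] open 0.0238 grip 31.867940114389057
(array([66.41,  3.97, -9.55]), np.float64(0.0))
```

Emit:
{"method": "servo_tool", "body": {"increments": [[[0,0,0,-4,0],[0,1,0,-8,0],[0,5,0.3,-11,0],[0,9.8,0.6,-12,0],[0,14.6,0.9,-12,0]]]}}

```text
t: 11.5
tool_pos: [0.5491, -0.2655, 0.1749]
tool_rot: [2.115, 2.318, 0.001]
contact_force: [0.6, -0.4, 0.1]
opening: 0.0238
grip_force: 31.9
```

Emit:
{"method": "servo_tool", "body": {"increments": [[[0,4.8,0.3,0,0],[0,9.6,0.6,0,0],[0,14.4,0.9,0,0],[0,19.2,1.2,0,0],[0,24,1.5,0,0]]]}}

```text
t: 12.0
tool_pos: [0.54, -0.0238, 0.1716]
tool_rot: [-2.115, -2.321, 0.001]
contact_force: [1.5, -0.7, 0.3]
opening: 0.0238
grip_force: 31.9
```

Emit:
{"method": "servo_tool", "body": {"increments": [[[0,4.8,0.3,0,0],[0,9.6,0.6,0,0],[0,14.4,0.9,0,0],[0,17,1.2,0,0],[0,18,1.5,0,0]]]}}

```text
t: 12.5
tool_pos: [0.5382, 0.1573, 0.1715]
tool_rot: [-2.111, -2.325, 0.002]
contact_force: [0.1, -0.7, -1.0]
opening: 0.0243
grip_force: 31.9
```

Emit:
{"method": "servo_tool", "body": {"increments": [[[0,0,0,0,0],[0,0,0,0,0],[0,0,0,0,0]]]}}

```text
t: 12.8
tool_pos: [0.5393, 0.1536, 0.1725]
tool_rot: [-2.118, -2.32, 0.001]
contact_force: [-0.5, -0.4, -0.6]
opening: 0.0243
grip_force: 31.9
```

```bash
python3 -c "
from h import *
p=pose(4)
print(inc(p,[.5313,.2522,.055,95.3]))
wrist('pics/w6.png')
"
```

```text
t 12.95 pose [ 0.5394  0.1537  0.1726 95.2278] std [0.     0.0001 0.0001 0.0045] open 0.0239 grip 31.869296781078447
(array([ 9.88,  0.09, 11.76]), np.float64(-0.1))
13.0 [0.53940084 0.15411838 0.17282237] [2.11724898e+00 2.32079413e+00 1.11033945e-04] yaw 95.25191405608778 [[0.0, -0.95, -0.313, 0.081], [1.0, -0.0, 0.0, 0.0], [-0.0, -0.313, 0.95, -0.124], [0.0, 0.0, 0.0, 1.0]] 303.75422512413036
```

View pics/w6.png

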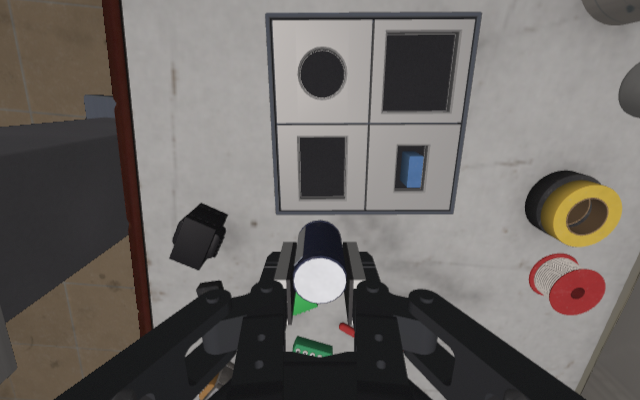

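The relay sits inside its pocket (411,167) and the capacitor is held upright at (320,278). I'll place the capacitor in the round pocket.

Emit:
{"method": "servo_tool", "body": {"increments": [[[0,3.5,0,1,0],[0,7,0.1,3,0],[0,9.9,0.1,6,0],[0,9.9,0.1,9,0],[0,9.9,0.1,11,0]]]}}

```text
t: 13.55
tool_pos: [0.5297, 0.254, 0.0604]
tool_rot: [-2.113, -2.323, 0.004]
contact_force: [0.2, 0.0, -0.4]
opening: 0.0239
grip_force: 31.9
```

Emit:
{"method": "servo_tool", "body": {"increments": [[[0,0,0,0.5,0],[0,0,0,1.2,0],[0,0,0,1.8,0],[0,0,0,2.3,0],[0,0,0,2.3,0]]]}}

```text
t: 14.05
tool_pos: [0.5323, 0.2539, 0.0418]
tool_rot: [2.115, 2.321, 0.003]
contact_force: [-1.7, -0.2, 4.8]
opening: 0.0238
grip_force: 32.4
```

```bash
python3 -c "
from h import *
p=pose(4);print(ctrl.get_obs()['contact_force'])
"
```

```text
t 14.2 pose [5.32300e-01 2.53900e-01 4.18000e-02 9.53162e+01] std [0.     0.     0.     0.0013] open 0.0237 grip 32.57224394066725
[-2.84220917 -1.77974672  6.02821138]
```

Emit:
{"method": "servo_tool", "body": {"increments": [[[3,0,0,0,0],[4,0,0,0,0],[4,0,0,0,0],[4,0,0,-1,0],[4,0,0,-4,0]]]}}

```text
t: 14.75
tool_pos: [0.5284, 0.2527, 0.077]
tool_rot: [-2.113, -2.32, 0.01]
contact_force: [0.2, 0.5, -0.4]
opening: 0.0401
grip_force: 0.0
```

Emit:
{"method": "servo_tool", "body": {"increments": [[[4,0,0,-4,0],[5,0,0,-8,0],[6,0,0,-12,0],[6,0,0,-12,0],[6,0,0,-12,0]]]}}

```text
t: 15.25
tool_pos: [0.5318, 0.2539, 0.202]
tool_rot: [2.114, 2.321, 0.005]
contact_force: [0.5, -0.1, 0.2]
opening: 0.06
grip_force: 0.0
```

```bash
python3 -c "
from h import *
p=pose(4)
print(inc(p,[.547,-.287,.15,136.5]))
"
```

```text
t 15.4 pose [ 0.5307  0.2536  0.1996 95.3324] std [0.0007 0.0002 0.0016 0.0014] open 0.06 grip 0.0
(array([-53.97,  -3.4 ,   4.96]), np.float64(-41.2))
```

Emit:
{"method": "servo_tool", "body": {"increments": [[[6,-4.8,-0.3,0,0],[6,-9.6,-0.6,0,0],[6,-14.4,-0.9,0,0],[6,-19.2,-1.2,0,0],[6,-24,-1.5,0,0]]]}}

```text
t: 15.95
tool_pos: [0.5374, 0.0116, 0.1982]
tool_rot: [-2.114, -2.321, 0.002]
contact_force: [0.7, -0.6, 0.3]
opening: 0.0602
grip_force: 0.0
```

Emit:
{"method": "servo_tool", "body": {"increments": [[[6,-4.8,-0.3,0,0],[6,-9.6,-0.6,0,0],[6,-14.4,-0.9,0,0],[6,-19.2,-1.2,0,0],[6,-24,-1.5,0,0]]]}}

```text
t: 16.45
tool_pos: [0.5448, -0.2287, 0.1981]
tool_rot: [-2.114, -2.32, 0.001]
contact_force: [0.4, -0.2, 0.7]
opening: 0.0601
grip_force: 0.0
```

Emit:
{"method": "servo_tool", "body": {"increments": [[[6,-3,-0.2,1,-8.2],[6,-6,-0.4,3,-16.4],[6,-6,-0.4,6,-24.6],[6,-6,-0.4,7,-33],[6,-6,-0.4,7,-41.2]]]}}

```text
t: 16.95
tool_pos: [0.5448, -0.286, 0.1245]
tool_rot: [-1.153, -2.913, -0.003]
contact_force: [-0.7, 0.6, -0.7]
opening: 0.0601
grip_force: 0.0
```

Emit:
{"method": "servo_tool", "body": {"increments": [[[6,0,0,0,0],[6,0,0,0,0],[6,0,0,0,0]]]}}

```text
t: 17.25
tool_pos: [0.5474, -0.2871, 0.1298]
tool_rot: [1.166, 2.917, 0.0]
contact_force: [0.9, -1.0, 0.9]
opening: 0.0598
grip_force: 0.0
```

```bash
python3 -c "
from h import *
p=pose(4)
print(inc(p,[.547,-.287,.036,136.5]))
im=wrist('pics/w7.png');crop(im,210,110,220,180,3,'pics/w7c.png')
"
```

```text
t 17.4 pose [ 5.475000e-01 -2.871000e-01  1.300000e-01  1.364607e+02] std [0.0001 0.     0.0001 0.0247] open 0.0603 grip 0.0
(array([ 0.05, -0.02,  9.4 ]), np.float64(-0.0))
17.45 [ 0.54753314 -0.28719263  0.13012261] [ 1.16395488e+00  2.91740175e+00 -1.97416571e-04] yaw 136.49899530702385 [[0.0, -0.95, -0.313, 0.081], [1.0, 0.0, -0.0, 0.001], [0.0, -0.313, 0.95, -0.124], [0.0, 0.0, 0.0, 1.0]] 303.75422512413036
```

View pics/w7c.png

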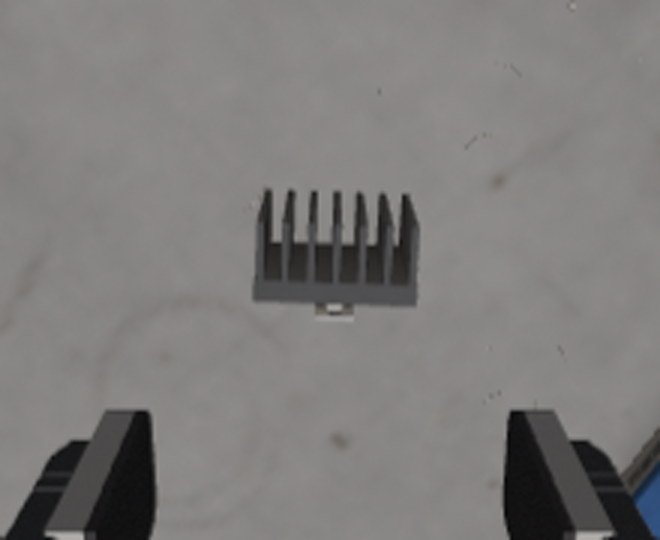

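Crop: plate top from (253,291) to (418,296), nearly level and about 2–3 mm ahead of the TCP. I'll apply that correction and grasp.

Emit:
{"method": "servo_tool", "body": {"increments": [[[6,0.25,0.15,4,1.5],[6,0.25,0.15,7.5,1.5],[6,0.25,0.15,9.4,1.5],[6,0.25,0.15,9.4,1.5],[3,0.25,0.15,9.4,1.5]]], "newtons": 35}}

```text
t: 18.0
tool_pos: [0.5468, -0.2845, 0.0362]
tool_rot: [1.202, 2.902, -0.0]
contact_force: [0.0, 0.1, 0.8]
opening: 0.0473
grip_force: 0.0
```

Emit:
{"method": "servo_tool", "body": {"increments": [[[3,0,0,0,0],[3,0,0,0,0],[3,0,0,0,0],[3,0,0,0,0],[3,0,0,-2,0]]]}}

```text
t: 18.5
tool_pos: [0.5448, -0.2831, 0.0534]
tool_rot: [-1.199, -2.898, -0.002]
contact_force: [-0.2, -0.3, 0.1]
opening: 0.0405
grip_force: 35.5
```

Emit:
{"method": "servo_tool", "body": {"increments": [[[3,0,0,-4,0],[3,0,0,-8,0],[3,0,0,-12,0],[3,0,0,-12,0],[3,0,0,-12,0]]]}}

```text
t: 19.0
tool_pos: [0.5472, -0.2848, 0.1775]
tool_rot: [1.2, 2.9, -0.001]
contact_force: [-0.9, 0.6, -0.3]
opening: 0.0408
grip_force: 35.6
```

```bash
python3 -c "
from h import *
p=pose(4)
print(inc(p,[.5441,.12,.175,185.3]))
"
```

```text
t 19.15 pose [  0.5462  -0.2841   0.1751 135.0308] std [0.0006 0.0004 0.0015 0.002 ] open 0.0409 grip 35.55950786685571
(array([2.870e+01, 2.844e+01, 1.000e-02]), np.float64(-50.3))
```

Emit:
{"method": "servo_tool", "body": {"increments": [[[3,3.3,3.3,0,0],[3,6.6,6.6,0,0],[3,10,10,0,-4],[3,13.4,13.4,0,-8],[3,16.8,16.8,0,-12]]]}}

```text
t: 19.7
tool_pos: [0.5453, -0.0449, 0.1741]
tool_rot: [-0.887, -3.011, 0.0]
contact_force: [0.7, 0.6, -0.1]
opening: 0.041
grip_force: 35.6
```

```bash
python3 -c "
from h import *
p=pose(2)
print(inc(p,[.5441,.1691,.175,185.3]))
"
```

```text
t 19.75 pose [ 5.451000e-01 -4.160000e-02  1.740000e-01  1.473748e+02] std [2.000e-04 3.200e-03 1.000e-04 2.076e-01] open 0.0405 grip 35.670861597172916
(array([11.45, 17.69, -0.1 ]), np.float64(-37.9))
```

Emit:
{"method": "servo_tool", "body": {"increments": [[[3,2.5,4,0,-7.6],[3,5,8,0,-15.2],[3,7.5,12,0,-22.8],[3,10,16,0,-30.4],[3,11.5,17.9,0,-37.9]]]}}

```text
t: 20.3
tool_pos: [0.5468, 0.1683, 0.1744]
tool_rot: [0.146, -3.136, -0.0]
contact_force: [-0.0, -1.2, -1.8]
opening: 0.0402
grip_force: 35.8
```

Emit:
{"method": "servo_tool", "body": {"increments": [[[3,0,0,2,0],[3,0,0,5,0],[3,0,0,8,0],[3,0,0,8,0],[3,0,0,8,0]]]}}

```text
t: 20.8
tool_pos: [0.5468, 0.1653, 0.0947]
tool_rot: [0.134, -3.136, 0.001]
contact_force: [0.0, -0.6, -0.2]
opening: 0.0408
grip_force: 35.8
```

```bash
python3 -c "
from h import *
p=pose(4)
print(inc(p,[.5441,.1691,.045,185.3]))
im=wrist('pics/w8.png');crop(im,190,90,260,190,3,'pics/w8c.png')
"
```

```text
t 20.95 pose [ 5.481000e-01  1.657000e-01  9.660000e-02 -1.751042e+02] std [0.0008 0.0002 0.0012 0.0062] open 0.0404 grip 35.77525140484795
(array([0.37, 0.38, 5.16]), np.float64(-360.4))
21.0 [0.54884191 0.16597856 0.09791561] [-1.34398625e-01  3.13520165e+00  5.91285106e-04] yaw -175.09076138709347 [[0.0, -0.95, -0.313, 0.08], [1.0, 0.0, -0.0, 0.001], [0.0, -0.313, 0.95, -0.124], [0.0, 0.0, 0.0, 1.0]] 303.75422512413036
```

View pics/w8c.png

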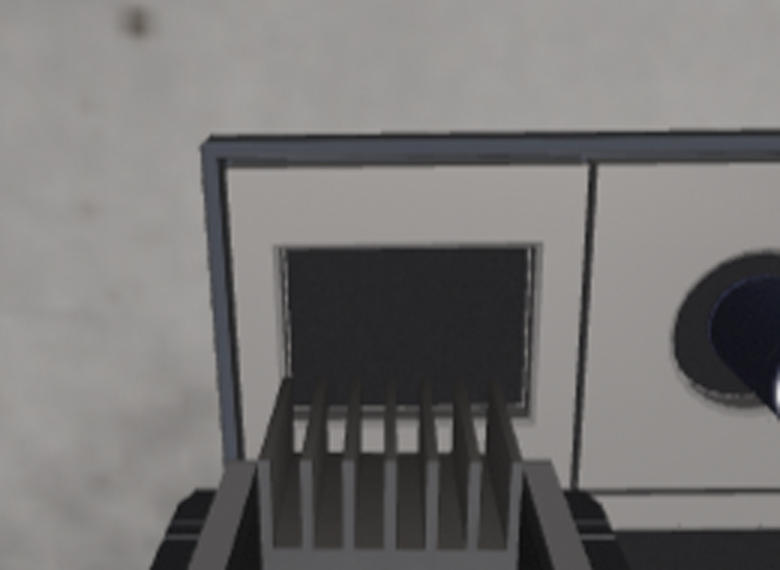

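Crop: heat sink held upright, fins centred at x≈390 and pocket at x≈408, so shift about 4 mm along tool y and 4 mm along tool x.

Emit:
{"method": "servo_tool", "body": {"increments": [[[3,0.42,0.4,0.5,0],[3,0.42,0.4,2,0],[3,0.42,0.4,3,0],[3,0.42,0.4,4,0],[3,0.42,0.4,4.6,0]]]}}

```text
t: 21.55
tool_pos: [0.5418, 0.1694, 0.0477]
tool_rot: [0.135, -3.136, 0.001]
contact_force: [-0.7, -0.4, -1.0]
opening: 0.0405
grip_force: 35.8
```

Emit:
{"method": "servo_tool", "body": {"increments": [[[3,0,0,0.3,0],[3,0,0,0.6,0],[3,0,0,0.8,0],[3,0,0,0.8,0],[3,0,0,0.8,0]]]}}

```text
t: 22.05
tool_pos: [0.5437, 0.1697, 0.0432]
tool_rot: [-0.135, 3.137, -0.0]
contact_force: [-2.6, 0.5, 5.4]
opening: 0.0406
grip_force: 36.3
```

```bash
python3 -c "
from h import *
p=pose(4);print(ctrl.get_obs()['contact_force'])
"
```

```text
t 22.2 pose [ 5.437000e-01  1.697000e-01  4.330000e-02 -1.750654e+02] std [0.     0.     0.     0.0007] open 0.0407 grip 36.25912112882361
[-2.36701103 -1.18232706  4.36561535]
```

Emit:
{"method": "servo_tool", "body": {"increments": [[[4.6,0,0,0,0],[5.2,0,0,0,0],[5.2,0,0,0,0],[5.2,0,0,-1,0],[5.2,0,0,-4,0]]]}}

```text
t: 22.75
tool_pos: [0.5402, 0.1691, 0.0791]
tool_rot: [0.135, -3.132, 0.001]
contact_force: [-0.1, 0.1, -0.6]
opening: 0.0522
grip_force: 0.0
```

Emit:
{"method": "servo_tool", "body": {"increments": [[[5.2,0,0,-4,0],[6,0,0,-8,0],[7,0,0,-12,0],[7.2,0,0,-12,0],[7.2,0,0,-12,0]]]}}

```text
t: 23.25
tool_pos: [0.5437, 0.1698, 0.204]
tool_rot: [-0.135, 3.135, 0.001]
contact_force: [-0.3, -1.2, -0.5]
opening: 0.072
grip_force: 0.0
```

```bash
python3 -c "
from h import *
p=pose(4)
if p[3]<0:p[3]+=360
print(inc(p,[.4435,-.1136,.135,148.3]))
"
```

```text
t 23.4 pose [ 5.426000e-01  1.696000e-01  2.016000e-01 -1.750683e+02] std [0.0007 0.0001 0.0015 0.0019] open 0.0721 grip 0.0
(array([ 12.3 , -27.36,   6.66]), np.float64(36.6))
```

Emit:
{"method": "servo_tool", "body": {"increments": [[[7.2,1.8,-4,0,0],[7.2,3.6,-8,0,0],[7.2,5.4,-12,0,0],[7.2,7.2,-16,0,0],[7.2,9,-20,0,0]]]}}

```text
t: 23.95
tool_pos: [0.4689, -0.0386, 0.2002]
tool_rot: [0.136, -3.136, -0.001]
contact_force: [0.1, 1.2, -0.6]
opening: 0.0719
grip_force: 0.0
```

Emit:
{"method": "servo_tool", "body": {"increments": [[[7.2,1.7,-3.8,1,7.3],[7.2,3.3,-7.4,3,14.6],[7.2,3.3,-7.4,5,22],[7.2,3.3,-7.4,6.6,29.3],[7.2,3.3,-7.4,6.6,36.6]]]}}

```text
t: 24.45
tool_pos: [0.441, -0.1133, 0.1313]
tool_rot: [-0.865, -3.012, -0.002]
contact_force: [-0.1, -0.4, -0.3]
opening: 0.0715
grip_force: 0.0
```

Emit:
{"method": "servo_tool", "body": {"increments": [[[7.2,0,0,0,0],[7.2,0,0,0,0],[7.2,0,0,0,0]]]}}

```text
t: 24.75
tool_pos: [0.444, -0.1139, 0.1359]
tool_rot: [0.854, 3.023, -0.0]
contact_force: [0.6, -0.2, 0.2]
opening: 0.0722
grip_force: 0.0
```

```bash
python3 -c "
from h import *
p=pose(4)
print(inc(p,[.4435,-.1136,.036,148.3]))
im=wrist('pics/w9.png');crop(im,210,100,240,190,3,'pics/w9c.png')
"
```

```text
t 24.9 pose [ 4.441000e-01 -1.139000e-01  1.360000e-01  1.484183e+02] std [0.     0.     0.0001 0.0182] open 0.0721 grip 0.0
(array([ 0.06, -0.  , 10.  ]), np.float64(0.1))
24.95 [ 0.44405975 -0.11395423  0.13610054] [ 8.55802162e-01  3.02215589e+00 -1.62631868e-04] yaw 148.3782959058969 [[0.0, -0.95, -0.313, 0.08], [1.0, 0.0, -0.0, 0.001], [0.0, -0.313, 0.95, -0.124], [0.0, 0.0, 0.0, 1.0]] 303.75422512413036
```

View pics/w9c.png

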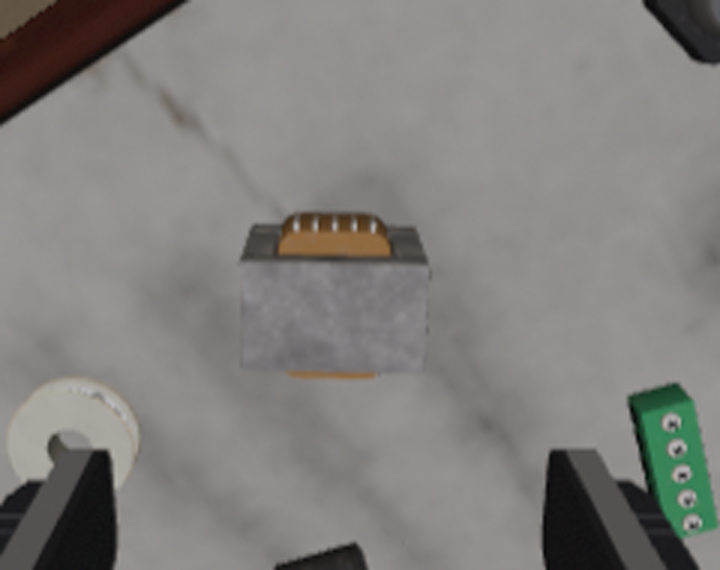

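Crop: the transformer top spans (240–428, 262–372), level and centred between the fingers, with its flat ends facing the pads. I'll grasp it.

Emit:
{"method": "servo_tool", "body": {"increments": [[[7.2,0.35,0.1,4,0.7],[7.2,0.35,0.1,7.5,0.7],[7.2,0.35,0.1,10,0.7],[7.2,0.35,0.1,10,0.7],[4,0.35,0.1,10,0.7]]], "newtons": 60}}

```text
t: 25.5
tool_pos: [0.4415, -0.1113, 0.0361]
tool_rot: [-0.875, -3.017, -0.0]
contact_force: [0.2, -0.4, 1.0]
opening: 0.0591
grip_force: 0.0
```

Emit:
{"method": "servo_tool", "body": {"increments": [[[3,0,0,0,0],[3,0,0,0,0],[3,0,0,0,0],[3,0,0,0,0],[3,0,0,-2,0]]]}}

```text
t: 26.0
tool_pos: [0.4395, -0.1104, 0.054]
tool_rot: [-0.874, -3.012, -0.001]
contact_force: [-0.5, 0.7, -2.8]
opening: 0.0467
grip_force: 63.1
```

Emit:
{"method": "servo_tool", "body": {"increments": [[[3,0,0,-4,0],[3,0,0,-8,0],[3,0,0,-12,0],[3,0,0,-12,0],[3,0,0,-12,0]]]}}

```text
t: 26.5
tool_pos: [0.4416, -0.1113, 0.1764]
tool_rot: [0.875, 3.016, -0.0]
contact_force: [0.8, 0.4, -2.7]
opening: 0.047
grip_force: 63.3
```

```bash
python3 -c "
from h import *
p=pose(4)
print(inc(p,[.6149,.26,.175,185.3]),ctrl.get_obs()['contact_force'],ctrl.get_obs()['q'])
"
```

```text
t 26.65 pose [ 4.405000e-01 -1.109000e-01  1.744000e-01  1.476323e+02] std [0.0006 0.0003 0.0012 0.0017] open 0.0466 grip 63.22445601224899
(array([ 5.13, 40.66, -0.06]), np.float64(-37.7)) [-0.87192201 -0.33428206 -2.44444901] [-4.10699125e-01 -3.14235285e-01  2.07618517e+00  3.75978427e-05
  1.38430697e+00 -1.41652748e+00]
```

```bash
python3 -c "
from h import *
t=np.array([wp('pics/w9.png',210+u/3,100+v/3,.04) for u,v in[(240,262),(428,265),(426,372),(241,368)]]);print(t.mean(0),t)
print(np.load('pics/w9.png.npz')['k'])
b=[wp('pics/w8.png',190+u/3,90+v/3,.015) for u,v in[(276,245),(542,243),(534,415)]];print(b)
"
```

```text
[ 0.44472107 -0.11181427] [[ 0.41961367 -0.12411534]
 [ 0.44510244 -0.08421279]
 [ 0.47026396 -0.09913699]
 [ 0.44390422 -0.13979198]]
[303.75422512 303.75422512 319.37518299 197.01748219]
[array([0.5209941 , 0.13802151]), array([0.51521981, 0.19958822]), array([0.55866431, 0.20367501])]
```

Emit:
{"method": "servo_tool", "body": {"increments": [[[3,0.5,4,0,0],[3,1,8.5,0,0],[3,1.5,13,0,0],[3,2,17,0,0],[3,2.5,21,0,0]]]}}

```text
t: 27.2
tool_pos: [0.5323, 0.0812, 0.1737]
tool_rot: [-0.874, -3.014, 0.002]
contact_force: [0.4, 0.4, -2.2]
opening: 0.0469
grip_force: 63.4
```

Emit:
{"method": "servo_tool", "body": {"increments": [[[3,0.5,4,0,-7.5],[3,1,8,0,-15],[3,1.5,12,0,-22.5],[3,2,16,0,-30],[3,2.6,19.6,0,-37.7]]]}}

```text
t: 27.7
tool_pos: [0.6154, 0.2605, 0.1731]
tool_rot: [0.155, -3.134, 0.001]
contact_force: [0.7, -0.7, -2.5]
opening: 0.0465
grip_force: 63.4
```

Emit:
{"method": "servo_tool", "body": {"increments": [[[3,0,0,0,0],[3,0,0,0,0],[3,0,0,0,0]]]}}

```text
t: 28.0
tool_pos: [0.6149, 0.258, 0.1741]
tool_rot: [0.144, -3.136, 0.002]
contact_force: [-0.6, -0.5, -2.4]
opening: 0.0468
grip_force: 63.5
```

```bash
python3 -c "
from h import *
p=pose(4);p[3]%=360
print(inc(p,[.6149,.26,.045,185.3]))
"
```

```text
t 28.15 pose [   0.6151    0.2579    0.1748 -174.7521] std [0.0002 0.0001 0.0005 0.01  ] open 0.0468 grip 63.53572368621826
(array([ 0.  ,  0.21, 12.98]), np.float64(-0.1))
```

Emit:
{"method": "servo_tool", "body": {"increments": [[[3,0.3,0.3,3,0],[3,0.3,0.3,6,0],[3,0.3,0.3,9,0],[3,0.3,0.3,11,0],[3,0.3,0.3,11.8,0]]]}}

```text
t: 28.7
tool_pos: [0.6105, 0.2605, 0.0548]
tool_rot: [0.144, -3.134, 0.002]
contact_force: [0.2, -0.3, -2.7]
opening: 0.0471
grip_force: 63.5
```

Emit:
{"method": "servo_tool", "body": {"increments": [[[3,0,0,0.3,0],[3,0,0,0.6,0],[3,0,0,0.9,0],[3,0,0,1.2,0],[3,0,0,1.2,0]]]}}

```text
t: 29.2
tool_pos: [0.6125, 0.2617, 0.046]
tool_rot: [-0.146, 3.138, 0.0]
contact_force: [0.1, 0.5, -3.0]
opening: 0.0464
grip_force: 63.5
```

Emit:
{"method": "servo_tool", "body": {"increments": [[[3,0,0,0.1,0],[3,0,0,0.1,0],[3,0,0,0.1,0]]]}}

```text
t: 29.5
tool_pos: [0.6125, 0.2617, 0.0449]
tool_rot: [-0.146, 3.138, 0.0]
contact_force: [-0.3, 0.5, -2.6]
opening: 0.0472
grip_force: 63.5
```

```bash
python3 -c "
from h import *
p=pose(3);print(ctrl.get_obs()['contact_force'])
"
```

```text
t 29.6 pose [ 6.125000e-01  2.617000e-01  4.490000e-02 -1.746663e+02] std [0.    0.    0.    0.002] open 0.0467 grip 63.499219715595245
[ 0.10371225  0.26709272 -2.42035605]
```

Emit:
{"method": "servo_tool", "body": {"increments": [[[3,0,0,0.1,0],[3,0,0,0.2,0],[3,0,0,0.2,0],[3,0,0,0.2,0]]]}}

```text
t: 30.05
tool_pos: [0.6127, 0.2617, 0.044]
tool_rot: [-0.146, 3.138, -0.0]
contact_force: [-3.4, -1.3, 5.8]
opening: 0.0466
grip_force: 64.4
```

Emit:
{"method": "servo_tool", "body": {"increments": [[[3,0,0,0.1,0],[3,0,0,0.1,0],[3,0,0,0.1,0]]]}}

```text
t: 30.35
tool_pos: [0.6127, 0.2618, 0.044]
tool_rot: [0.146, -3.138, 0.0]
contact_force: [-6.7, -1.9, 10.5]
opening: 0.047
grip_force: 65.1
```

On the floor (contact at 0.044, as with the others). I'll release it and lift off.

Emit:
{"method": "servo_tool", "body": {"increments": [[[5.2,0,0,-0.1,0],[5.8,0,0,-0.1,0],[5.8,0,0,-0.1,0],[5.8,0,0,-1,0],[5.8,0,0,-4,0]]]}}

```text
t: 30.85
tool_pos: [0.6097, 0.2608, 0.0782]
tool_rot: [0.146, -3.131, 0.003]
contact_force: [0.2, -0.3, -0.9]
opening: 0.058
grip_force: 0.0
```

Emit:
{"method": "servo_tool", "body": {"increments": [[[5.8,0,0,-4,0],[5.8,0,0,-8,0],[5.8,0,0,-12,0],[5.8,4,-4,-14,0],[5.8,6,-8,-14,0]]]}}

```text
t: 31.35
tool_pos: [0.5627, 0.1807, 0.2264]
tool_rot: [-0.151, 3.131, 0.002]
contact_force: [1.1, -1.4, 0.6]
opening: 0.0578
grip_force: 0.0
```

Emit:
{"method": "servo_tool", "body": {"increments": [[[5.8,0,-4,0,0],[5.8,0,-8,0,0],[5.8,0,-8,0,0],[5.8,0,-8,0,0]]]}}

```text
t: 31.75
tool_pos: [0.5693, 0.0997, 0.2221]
tool_rot: [-0.143, 3.138, 0.001]
contact_force: [-0.6, 0.8, 0.2]
opening: 0.0582
grip_force: 0.0
```

```bash
python3 - <<'E'
from h import *
d=ctrl.get_image('top')['img'];im=cv2.cvtColor(d,cv2.COLOR_RGB2BGR);pose(2)
im0=cv2.imread('pics/top0.png')
df=np.abs(im.astype(int)-im0).sum(2)
# changed regions and look-alike check
for n,(x,y,w,h) in dict(small=(345,188,30,20),term=(302,178,24,26)).items(): print(n,(df[y:y+h,x:x+w]>90).sum())
# top-face centroids
P={'T':((.6149,.261),.046),'R':((.6227,.1764),.032),'C':((.5313,.2522),.048),'H':((.5391,.1690),.041)}
for k,(c,z) in P.items():
    u,v=map(int,proj('top',[*c,z]));s=15
    m=(df[v-s:v+s,u-s:u+s]>70);n,l,st,ce=cv2.connectedComponentsWithStats(m.astype(np.uint8))
    i=1+st[1:,4].argmax() if n>1 else 0
    print(k,st[i].tolist(),'centre err mm',(1000*(bp('top',u-s+ce[i][0],v-s+ce[i][1],z)-np.array(c))).round(1))
E
```

```text
t 31.85 pose [ 5.6920e-01  1.0080e-01  2.2190e-01 -1.7466e+02] std [0.     0.0002 0.0001 0.0289] open 0.0584 grip 0.0
small 1
term 0
T [1, 0, 29, 30, 677] centre err mm [ 7.3 -0.4]
R [0, 0, 30, 30, 876] centre err mm [4.  2.8]
C [0, 0, 24, 30, 585] centre err mm [ 2.1 12.8]
H [0, 0, 30, 8, 150] centre err mm [32.6 -7.4]
```

The arm still covers the tray in the top view. I'll move clear and check again.

Emit:
{"method": "servo_tool", "body": {"increments": [[[5.8,0,-4.8,-1,0],[5.8,0,-9.6,-2,0],[5.8,0,-14.4,-2,0],[5.8,0,-19.2,-2,0],[5.8,0,-24,-2,0]]]}}

```text
t: 32.4
tool_pos: [0.5919, -0.1391, 0.2417]
tool_rot: [-0.15, 3.137, 0.0]
contact_force: [0.6, -0.1, 0.6]
opening: 0.0577
grip_force: 0.0
```

Emit:
{"method": "servo_tool", "body": {"increments": [[[5.8,0,-4.8,0,0],[5.8,0,-9.6,0,0],[5.8,0,-12,0,0],[5.8,0,-12,0,0],[5.8,0,-12,0,0]]]}}

```text
t: 32.9
tool_pos: [0.603, -0.2573, 0.2411]
tool_rot: [0.147, -3.138, -0.002]
contact_force: [0.5, 0.2, 0.4]
opening: 0.0577
grip_force: 0.0
```

```bash
python3 - <<'E'
from h import *
im=cv2.cvtColor(ctrl.get_image('top')['img'],cv2.COLOR_RGB2BGR)
im0=cv2.imread('pics/top0.png')
df=cv2.GaussianBlur(np.abs(im.astype(int)-im0).sum(2).astype(np.float32),(3,3),0)
print('term',(df[178:204,302:326]>60).sum(),'small',(df[188:208,345:375]>60).sum())
P={'T':((.6149,.261),.046),'R':((.6227,.1764),.032),'C':((.5313,.2522),.048),'H':((.5391,.1690),.041)}
for k,(c,z) in P.items():
    u,v=map(int,proj('top',[*c,z]));s=15
    m=(df[v-s:v+s,u-s:u+s]>45);n,l,st,ce=cv2.connectedComponentsWithStats(m.astype(np.uint8))
    i=1+st[1:,4].argmax() if n>1 else 0
    print(k,st[i].tolist(),'err mm',(1000*(bp('top',u-s+ce[i][0],v-s+ce[i][1],z)-np.array(c))).round(1))
    r=cv2.minAreaRect(np.argwhere(l==i)[:,::-1].astype(np.float32));print('  ',np.round(r[1],1),round(r[2],1))
E
```

```text
term 0 small 79
T [5, 8, 24, 20, 395] err mm [-3.9 -2.7]
   [19. 23.] 90.0
R [9, 13, 14, 8, 104] err mm [-1.5 -0.2]
   [ 7. 13.] 90.0
C [9, 9, 13, 13, 132] err mm [-0.3  1.2]
   [12. 12.] 90.0
H [7, 9, 19, 13, 183] err mm [ 0.5 -1.2]
   [11.8 18.1] 84.8
```

```bash
python3 -c "
from station import ctrl
print(ctrl.finish_job())"
```

```text
the job is handed in; nothing more can be done
None
```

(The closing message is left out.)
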